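# Zero the gauge and hold a tile specimen home for its reading

### The arm

A 7-joint arm with a two-finger parallel gripper is mounted at the origin on the work surface. World frame = base frame: x ahead of the robot, y to its left, z up, the work surface at z = 0. Lengths are in m, angles in rad, forces in N, time in s.
With the tool pointing down it reaches from about 0.425 to 0.925 m from the base axis. Payload 6.8 kg.
Tool frame: the origin (TCP) lies between the finger pads; the fingertips stand 22 mm ahead of it and the grasp point (between the pads) lies 3 mm ahead of it; z points along the fingers, y is the line along which they close (so a half turn about z gives the same grasp; the last joint's range is limited). The gripper opens to 85 mm and grips with 20 to 120 N. Pads are 22 mm wide; open, the fingers measure 114 mm over their backs; the gripper's body (76 mm by 85 mm) begins 54 mm behind the grasp point. The pads swing forward as they close: fully open they stand 13 mm farther back than shut.
Start: joints at [-0.108, 0.477, 0.022, 1.555, -0.011, 1.109, -0.083], TCP at [0.675, 0, 0.253] pointing down, gripper open.
Joint ranges: [-2.96, 2.96], [-0.34, 2.1], [-1.41, 1.46], [0.24, 2.44], [-1.37, 4.51], [0.17, 1.92], [-2.96, 2.96]. Speed limits (rad/s): [2.39, 2.39, 3.14, 3.14, 3.14, 3.14, 3.14].

### API

Orientations are given as a unit quaternion [w, x, y, z].
In Python, from station import bot gives the robot as it stands.
- The arm moves only by the tool servo_tool, never from a script. Its argument "motion" is a list that holds one entry, the list of rows, each a list of 5 numbers: the opening, from 0 (shut) to 1 (fully open), then the shift along the world's x, y, z each as a share of 0.04 m, from -1 to 1, then the turn about the world's z as a share of 0.12 rad, from -1 to 1. A call has 1 to 20 rows; each row shifts and turns the commanded pose from where the row before left it; what a row does not reach is not made up. A row lasts 1/10 s, in which the tool goes at most 50 mm and 8.59 degrees, less where a joint would pass 70% of its speed; a pose out of reach is approached as far as the arm can. A call with a number of a shift or a turn outside -1 to 1 is refused whole. A call with a gripper value outside its range is refused whole. The fingers move at their own pace and stop on an object; "newtons" is the grip in N (left out, the last holds). Time passes only in rows, so rows that do not move let the fingers close. It gives the time, the measured TCP pose, the force, the opening and the grip force at its end, in the units of the state.
- bot.get_obs(): the state, without advancing time (a new reading comes with each control period).
- bot.read_camera(name): name is "scene" or "side" or "wrist"; returns (picture, depth): 420x560x3 uint8, red, green, blue; 420x560 float32, m along the optical axis (not along the pixel's ray), 0 where there is no reading.
- bot.get_calibration(name): a dict with "fovy" (degrees; the focal length in pixels is half the picture's height over the tangent of half this angle, whatever the lens; pixels are square), "cx", "cy" (the principal point, pixels), "view" (4x4, takes a point from world to camera coordinates). Camera axes: x right, y down, z forward; pixel columns grow to the right and rows downward; lengths in m; the calibration is good to about 2 mm. A picture is of the moment at which its call begins: read the wrist's pose just before it. get_calibration takes no time and is no camera call; for the wrist camera it gives the pose at the moment of the call.
- bot.hand_in(): hands the job in; it is judged then, once.
The state is a dict: "t": time; "q": joint angles; "joint_vel": joint speeds; "joint_torque": joint torques, N m; "eef_pos": TCP position; "tool_rot": TCP orientation; "contact_force": force on the tool from outside, world axes, zero at the start; "torque": the same for the moment, N m; "gripper_width": opening from 0.0 (shut) to 1.0 (fully open); "grasp_force": force on a finger pad.
Only numpy, scipy, OpenCV 4.12 (cv2) and the standard library are available. Lean on these libraries where they do the work, as an engineer would, in place of code of your own. Each camera call takes 0.05 s, during which the arm holds its last target. There are 200 camera calls.

### The job

With nothing touching the gauge's probe, press the yellow zero button on the readout fully down and let it come up again. Then slide the red-brown tile on the gauge plate until its end is up against the stop block and its side lies flush along the fence, and finish while holding it there for the reading: one firm diagonal push of the fingertips, down onto the plate and into the fence at once, not forced and not let go. Leave the spare tile, the beaker and the bottle where they stand.

Things in the scene. Friction and masses are not known exactly. Their poses are not given: they have to be found in the camera images.
- gauge: Bench gauge, screwed down. Grey casting 250 x 270 mm on feet. Origin: on the bench under its middle; x points across the plate into the fence (pushing direction), y along the fence towards the stop block, z up. Behind the fence lies the round grey digital indicator (58 mm across, face up), its top 25 mm above the plate.
- plate: Ground steel measuring plate of the gauge, 260 (gauge x) x 280 (gauge y) mm, 11 mm thick, smooth (friction against the tile about 0.35). Origin: centre of its upper face, which is 30 mm above the bench; axes as the gauge. A seated tile has its centre at x = -15 mm, y = 0 of this frame.
- fence: Steel fence: two dark bars, each 60 mm long, 20 mm thick, 15 mm high, in one line with a 24 mm gap between for the probe; they run from 12 to 72 mm either side of the origin. Origin: on the plate's surface, in the plane of the front face, at the middle of the gap; x points into the fence, square to its face; y along it. The face is 30 mm from the plate's centre.
- stop: End stop block on the plate, dark steel, 24 mm (gauge x) x 16 mm (gauge y), 15 mm high, standing 30 to 54 mm in front of the fence face. Origin: on the plate's surface, middle of the face that the tile's end touches; that face looks to -y of the gauge and lies at gauge y = +60 mm, 42 mm in front of the fence face.
- probe (a joint): Travel of the indicator's spring probe, m: 0 = free, standing 5 mm out in front of the fence face; 0.005 = pushed back level with the fence face, as a seated tile holds it; at most 0.010. Spring: 0.3 N at the start, 0.6 N when level: enough to nudge the tile off the fence while it slides along it unheld, so press it home again last.
- probe_tip (a point): Front end of the probe's round steel tip (8 mm across), in the gap of the fence, 12 mm above the plate; free, it stands 5 mm in front of the fence face.
- tile: Specimen: thick porcelain paver piece, red-brown glazed top, 90 (its x) x 120 (its y) x 20 mm, about 0.5 kg, loose and flat on the plate, clear of fence, probe and stop, up to 12 degrees askew. Origin: centre of its underside. Its +x side (120 mm long) goes against the fence, its +y end against the stop. Too wide to grasp: push it.
- readout: White readout box of the gauge, 100 (x) x 130 (y) x 40 mm high, dark display, fixed to the bench, left or right of the gauge. Origin: centre of its underside.
- zero (a joint): Travel of the yellow zero button, m: 0 = up, 0.006 = fully down (5 N; 1.5 N starts it), springs back by itself. Moves straight down.
- zero_top (a point): Centre of the top face of the yellow zero button (24 mm across) in its round black housing (40 mm across), on the readout's top; 18 mm above the box's top while it is up (58 mm above the bench). The housing's rim is 12 mm above the box's top.
- spare: Bystander: another specimen, blue-grey glazed, 70 x 100 x 20 mm, loose on the bench. Origin: centre of its underside.
- beaker: Bystander: empty clear plastic beaker, 80 mm across, 110 mm high, 80 g, loose. Origin: centre of its underside.
- reagent: Bystander: white reagent bottle with blue cap, 64 mm across, 125 mm high, loose. Origin: centre of its underside.
Things that resemble listed ones, but are neither listed nor needed, are in the scene too. What is shaped like the readout but pink or turquoise is not meant.

How it is judged:
On the way, in this order (a step that is already met when the one before it is completed fails the run):
1. the zero button is pressed fully down while the probe is free (value of joint zero above 0.005 m and value of joint probe below 0.001 m), for 0.05 s.
2. the zero button has come up again, the probe still free (value of joint each of zero, probe below 0.001 m), for 0.05 s.
At the end, for the whole second after the job is handed in: Fingers press the tile (over 4 N): over 3 N on the fence, over 8 N on the plate (it weighs about 5 N). At rest, flat, its side within 2 mm and 1.4 degrees of the fence, its end within 4 mm of the stop, the probe pushed back over 4 mm, the zero button up (contact force between the fingers and tile above 4 N and contact force between tile and fence above 3 N and contact force between tile and plate above 8 N and value of joint probe above 0.004 m and x of tile in the frame of plate above -0.017 m and y of tile in the frame of plate between -0.004 and 0.003 m and angle between the x axis of tile and the x axis of plate, either way round below 0.025 rad and angle between tile's own z axis and vertical below 0.025 rad and linear speed of tile below 0.01 m/s and value of joint zero below 0.001 m); the arm keeps its last pose, push and grip.
It fails at once if the zero button is pressed while something pushes the probe (value of joint zero above 0.003 m and value of joint probe above 0.0015 m).
It fails at once if the tile is forced (pushed with more than 80 N) (contact force between the fingers and tile above 80 N).
It fails at once if the spare specimen, beaker or bottle is shifted by more than 20 mm (distance of any of spare, beaker, reagent from where it was at the start of the episode above 0.02 m).
It also fails if it takes over 72 s, if anything falls off the work surface, if the arm or the gripper's body presses on something with over 40 N, if the wrist force passes 120 N, or if a joint passes its speed limit or range.

## Working session

There is one attempt and no reset: what is moved stays moved. The work goes in short steps, Python scripts to look and compute and a tool call to move; the robot and the scene stay as the last step left them, time stands still between calls to the robot, and variables do not carry over. Pictures are saved under pics/ and viewed, at most 12 in all, crops included, and the job is handed in when it is done.

Besides the shell and the picture viewer there is one more tool, called after "Emit:" as name(argument=value, ...), one argument or row to a line, values as JSON. servo_tool: Moves the arm, as the interface text tells. Shift numbers are shares of 0.04 m and turn numbers shares of 0.12 rad, none past 1 either way. Its arguments: {"type":"object","properties":{"motion":{"type":"array"},"newtons":{"type":"number"}},"required":["motion"]}

```bash
mkdir -p pics; ls; cat > h.py <<'E'
import numpy as np, cv2
from station import bot
def cal(n):
    c=bot.get_calibration(n); return (210/np.tan(np.radians(c["fovy"])/2),c["cx"],c["cy"],np.array(c["view"]))
def ray(c,uv,z):
    f,cx,cy,V=c; R,t=V[:3,:3],V[:3,3]; o=-R.T@t
    uv=np.atleast_2d(np.asarray(uv,float)); d=np.c_[(uv[:,0]-cx)/f,(uv[:,1]-cy)/f,np.ones(len(uv))]@R
    return o+d*((z-o[2])/d[:,2])[:,None]
def cloud(c,D):
    f,cx,cy,V=c; v,u=np.mgrid[:420,:560]
    p=np.stack([(u-cx)/f*D,(v-cy)/f*D,D],-1)
    return (p-V[:3,3])@V[:3,:3]
def proj(c,P):
    f,cx,cy,V=c; p=np.atleast_2d(P)@V[:3,:3].T+V[:3,3]
    return np.c_[f*p[:,0]/p[:,2]+cx,f*p[:,1]/p[:,2]+cy]
E
python3 - <<'E'
from h import *
print(bot.get_obs())
for n in ["scene","side","wrist"]:
    c=cal(n); p,d=bot.read_camera(n); np.savez(f"{n}0.npz",p=p,d=d,f=c[0],cx=c[1],cy=c[2],V=c[3])
    cv2.imwrite(f"pics/{n}0.png",p[:,:,::-1]); print(n,c[0],-c[3][:3,:3].T@c[3][:3,3])
E
```

```text
pics
{'t': 0.0, 'q': array([-0.1081238 ,  0.47781001,  0.02235398,  1.55647301, -0.01147898,
        1.10933607, -0.0831064 ]), 'joint_vel': array([ 0.0002662 , -0.00059637,  0.0014121 , -0.00112343, -0.00094232,
       -0.00176465,  0.00071171]), 'joint_torque': array([-5.45967814e-04, -5.96443820e+01,  1.60769675e+00, -2.81194621e+01,
        1.24063640e-02,  9.39900521e-03,  2.20753498e-05]), 'eef_pos': array([ 6.74425725e-01, -1.24292055e-05,  2.52310239e-01]), 'tool_rot': array([-6.09227391e-04,  7.07093912e-01,  7.07119013e-01, -7.27660988e-04]), 'contact_force': array([ 0.10212354, -0.0889114 , -0.58273052]), 'torque': array([-0.0058939 , -0.00640982,  0.04533869]), 'grasp_force': 0.0, 'gripper_width': 0.9980944755225618}
scene 438.16205471968766 [ 1.32744352 -0.142418    1.06929657]
side 449.53106676271045 [-0.28290767 -0.75832817  0.82182047]
wrist 364.09001804424463 [0.67429496 0.08232847 0.37360251]
```

View pics/scene0.png

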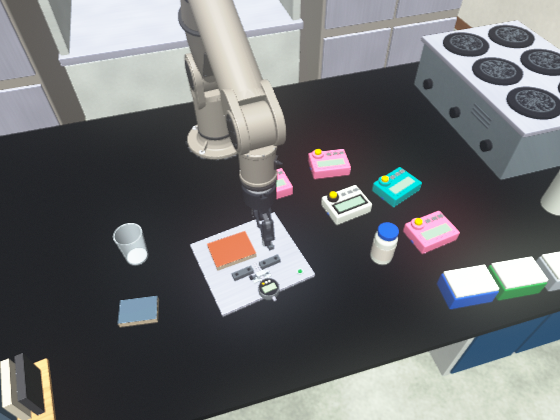

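View pics/side0.png

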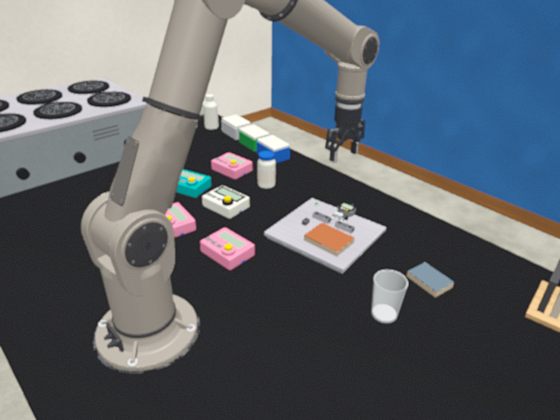

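View pics/wrist0.png

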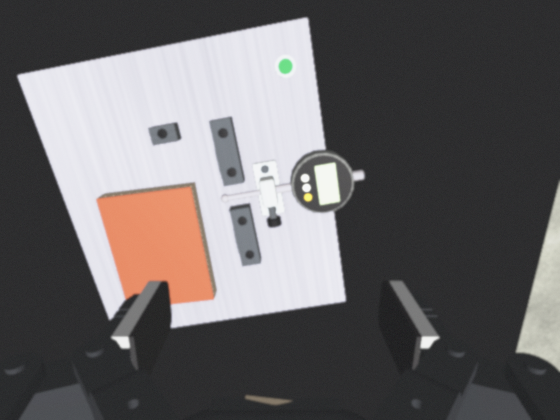

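The scene picture shows the gauge plate around (252,262), with the red-brown tile at (232,249) and the fence bars at (243,273) and (270,261). The beaker is at (131,243), the spare at (138,311) and the bottle at (384,243).

Candidates for the readout are pink at (275,184), (330,162) and (432,230), turquoise at (397,185), and white at (346,204) with its yellow button at (333,196). Only the white one fits. The dial's small yellow button at wrist (308,197) belongs to the indicator, not the readout.

```bash
cat > m.py <<'E'
from h import *
def load(n):
    z=np.load(n); return (float(z["f"]),float(z["cx"]),float(z["cy"]),z["V"]),z["p"],z["d"]
def blobs(m,amin=20):
    n,l,s,c=cv2.connectedComponentsWithStats(m.astype(np.uint8)); return [(c[i].round(1),s[i,4],l==i) for i in range(1,n) if s[i,4]>=amin]
def hsv(p): return cv2.cvtColor(p,cv2.COLOR_RGB2HSV).astype(int)
E
python3 - <<'E'
from m import *
for n in ["scene","side"]:
    c,p,d=load(n+"0.npz"); h=hsv(p)
    y=(h[...,0]>21)&(h[...,0]<33)&(h[...,1]>150)&(h[...,2]>120)
    X=cloud(c,d)
    for b in blobs(y,12): print(n,"yellow",b[0],b[1],ray(c,b[0],.058)[0].round(4),np.median(X[b[2]],0).round(4))
c,p,d=load("scene0.npz"); cr=cv2.resize(p[150:250,270:450],(720,400),interpolation=cv2.INTER_CUBIC)
cv2.imwrite("pics/crop1.png",cr[:,:,::-1])
c,p,d=load("wrist0.npz"); h=hsv(p)
X=cloud(c,d)
print("wrist plate z",np.median(X[60:110,60:140,2]),"tile z",np.median(X[210:280,130:190,2]))
red=(h[...,0]<16)&(h[...,1]>120)&(h[...,2]>150)
b=max(blobs(red,500),key=lambda b:b[1]); r=cv2.minAreaRect(np.argwhere(b[2])[:,::-1].astype(np.float32)); print(r)
W=ray(c,cv2.boxPoints(r),.05); print("tile rect",W.round(4).tolist(),[np.linalg.norm(W[i]-W[i-1]).round(4) for i in range(4)])
dark=(h[...,2]<125)&(p.max(2)<140)
for b in blobs(dark,200):
    if b[1]<4000 and b[0][1]<290:
        r=cv2.minAreaRect(np.argwhere(b[2])[:,::-1].astype(np.float32)); W=ray(c,cv2.boxPoints(r),.045); print("dark",b[0],b[1],W[:,:2].round(4).tolist(),[np.linalg.norm(W[i]-W[i-1]).round(4) for i in range(4)])
pl=[(19,74),(307,18),(346,301)]
W=ray(c,pl,.03); print("plate",W.round(4).tolist(),[np.linalg.norm(W[i]-W[i-1]).round(4) for i in (1,2)])
print("probe tip",ray(c,(224,198),.042).round(4), "dial",ray(c,(322,181),.055).round(4))
E
```

```text
scene yellow [317.5 151.3] 32 [0.2444 0.3104 0.058 ] [0.248  0.3084 0.0614]
scene yellow [384.5 178.4] 33 [0.4359 0.4735 0.058 ] [0.4373 0.4727 0.0602]
scene yellow [332.5 194.4] 50 [0.4535 0.2852 0.058 ] [0.4559 0.2846 0.0609]
scene yellow [418.  221.2] 41 [0.6318 0.489  0.058 ] [0.6338 0.4876 0.0607]
side yellow [232.9 161.6] 15 [0.6294 0.4882 0.058 ] [0.6269 0.484  0.0597]
side yellow [191. 179.] 15 [0.4339 0.4738 0.058 ] [0.4311 0.4717 0.0607]
side yellow [227.1 199. ] 32 [0.4486 0.2818 0.058 ] [0.4497 0.2822 0.0581]
side yellow [227.9 246.5] 37 [0.2965 0.0736 0.058 ] [0.2952 0.071  0.0609]
wrist plate z 0.030547714167201617 tile z 0.05068575954024129
((155.24044799804688, 248.0540771484375), (120.5369644165039, 93.2886734008789), 78.2317123413086)
tile rect [[0.5092, -0.0149, 0.05], [0.5953, 0.0034, 0.05], [0.6113, -0.1199, 0.05], [0.5151, -0.1429, 0.05]] [np.float64(0.1282), np.float64(0.0881), np.float64(0.1244), np.float64(0.0989)]
plate [[0.4473, 0.0941, 0.03], [0.7009, 0.1388, 0.03], [0.7514, -0.1363, 0.03]] [np.float64(0.2575), np.float64(0.2797)]
probe tip [[ 0.6257 -0.0164  0.042 ]] dial [[0.7163 0.0035 0.055 ]]
```

View pics/crop1.png

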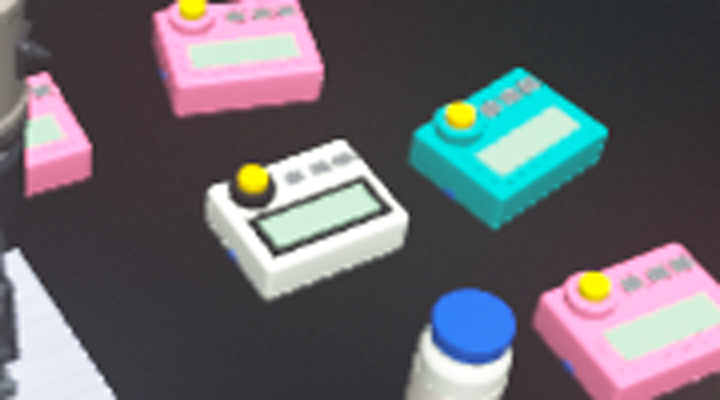

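The crop confirms it: the white box with the black housing and yellow button at crop (253,180). Its button sits at about (0.451, 0.2835, 0.058). The gauge yaw is about 10.2° and the plate centre about (0.5994, -0.0211). The predicted probe tip agrees with the measured one to 2 mm. I'm moving to the button with the fingers shut.

Emit:
servo_tool(
  motion=[
    [[0, -0.3, 0.4, 0, 0], [0, -0.62, 0.79, 0, 0], [0, -0.62, 0.79, 0, 0], [0, -0.62, 0.79, 0, 0], [0, -0.62, 0.79, 0, 0], [0, -0.62, 0.79, 0, 0], [0, -0.62, 0.79, 0, 0], [0, -0.62, 0.79, 0, 0], [0, -0.62, 0.79, 0, 0], [0, -0.32, 0.37, 0, 0], [0, 0, 0, -0.8, 0], [0, 0, 0, -0.8, 0], [0, 0, 0, -0.8, 0], [0, 0, 0, -0.8, 0], [0, 0, 0, 0, 0], [0, 0, 0, 0, 0]],
  ],
  newtons=60,
)

```text
t: 1.75
eef_pos: [0.4517, 0.2835, 0.1255]
tool_rot: [-0.0, 0.707, 0.707, -0.001]
contact_force: [-0.4, 0.9, 0.3]
gripper_width: -0.005
grasp_force: 0.0
```

Emit:
servo_tool(
  motion=[
    [[0, 0, 0, -0.5, 0], [0, 0, 0, -0.4, 0], [0, 0, 0, -0.2, 0], [0, 0, 0, -0.1, 0], [0, 0, 0, -0.1, 0], [0, 0, 0, 0, 0]],
  ],
)

```text
t: 2.35
eef_pos: [0.4527, 0.2842, 0.0776]
tool_rot: [0.0, 0.707, 0.707, 0.001]
contact_force: [-9.3, -5.6, 35.2]
gripper_width: -0.002
grasp_force: 16.9
```

```bash
python3 - <<'E'
from m import *
a,_=bot.read_camera("scene"); b,_=bot.read_camera("side")
cv2.imwrite("pics/press1.png",np.hstack([cv2.resize(a[150:240,280:390],(400,327),interpolation=cv2.INTER_CUBIC),cv2.resize(b[150:240,170:280],(400,327),interpolation=cv2.INTER_CUBIC)])[:,:,::-1])
E
```

```text
(no output)
```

View pics/press1.png

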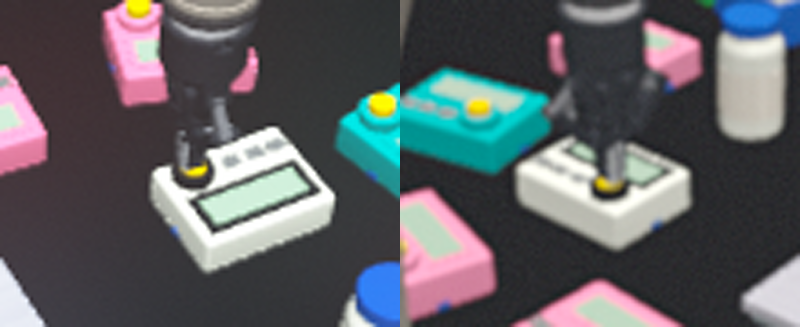

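The fingertips sit centred on the button at 35 N, well above the 5 N it needs, so it is fully down. Next I lift and move over the gauge for a clear view of the tile.

Emit:
servo_tool(
  motion=[
    [[0, 0, 0, 0, 0], [0, 0, 0, 0.5, 0], [0, 0, 0, 1, 0], [0, 0, 0, 1, 0], [0, 0, 0, 1, 0], [0, 0.2, -0.6, 0.8, 0], [0, 0.3, -1, 0.2, 0], [0, 0.3, -1, 0, 0], [0, 0.3, -1, 0, 0], [0, 0.3, -1, 0, 0], [0, 0.3, -1, 0, 0], [0, 0.3, -1, 0, 0], [0, 0.3, -1, 0, 0], [0, 0.3, -1, 0, 0], [0, 0.3, -1, 0, 0], [0, 0.3, -1, 0, 0], [0, 0, -0.4, 0, 0], [0, 0, 0, 0, 0], [0, 0, 0, 0, 0]],
  ],
)

```text
t: 4.35
eef_pos: [0.5798, -0.1551, 0.2538]
tool_rot: [-0.0, 0.707, 0.707, 0.001]
contact_force: [0.8, 0.4, 0.4]
gripper_width: -0.002
grasp_force: 0.0
```

```bash
cat > tile.py <<'E'
from m import *
def fitrect(mask,c,z):
    cs,_=cv2.findContours(mask.astype(np.uint8),cv2.RETR_EXTERNAL,cv2.CHAIN_APPROX_NONE)
    k=max(cs,key=cv2.contourArea)[:,0,:]; W=ray(c,k,z)[:,:2].astype(np.float32)
    return W
def plate_frame(W,o,yaw):
    d=W-o; cs,s=np.cos(yaw),np.sin(yaw); return np.c_[d[:,0]*cs+d[:,1]*s,-d[:,0]*s+d[:,1]*cs]
O=np.array([.5994,-.0211]); YAW=.178
def redmask(p):
    h=hsv(p); m=((h[...,0]<16)|(h[...,0]>174))&(h[...,1]>110)&(h[...,2]>130)
    return max(blobs(m,100),key=lambda b:b[1])[2]
def tile(c,p):
    W=fitrect(redmask(p),c,.05); r=cv2.minAreaRect(plate_frame(W,O,YAW)); return r
E
python3 - <<'E'
from tile import *
print(bot.get_obs()["eef_pos"].round(4))
for n in ["wrist","scene","side"]:
    c=cal(n); p,d=bot.read_camera(n); np.savez(f"{n}1.npz",p=p,d=d,f=c[0],cx=c[1],cy=c[2],V=c[3])
    print(n,tile(c,p), "corners",cv2.boxPoints(tile(c,p)).round(4).tolist())
    if n=="wrist": cv2.imwrite("pics/wrist1.png",p[:,:,::-1])
E
```

```text
[ 0.5798 -0.1551  0.2538]Traceback (most recent call last):
  File "<stdin>", line 5, in <module>
  File "tile.py", line 13, in tile
    W=fitrect(redmask(p),c,.05); r=cv2.minAreaRect(plate_frame(W,O,YAW)); return r
                                   ~~~~~~~~~~~~~~~^^^^^^^^^^^^^^^^^^^^^^
cv2.error: OpenCV(4.12.0) /io/opencv/modules/imgproc/src/convhull.cpp:143: error: (-215:Assertion failed) total >= 0 && (depth == CV_32F || depth == CV_32S) in function 'convexHull'
```

```bash
sed -i 's/plate_frame(W,O,YAW)); return r/plate_frame(W,O,YAW).astype(np.float32)); return r/' tile.py
python3 - <<'E'
from tile import *
for n in ["wrist","scene","side"]:
    c=cal(n); p,d=bot.read_camera(n); np.savez(f"{n}1.npz",p=p,d=d,f=c[0],cx=c[1],cy=c[2],V=c[3])
    print(n,tile(c,p), "corners",cv2.boxPoints(tile(c,p)).round(4).tolist())
    if n=="wrist":
        for m in (0,): print("plate frame of fence-ish px later")
        cv2.imwrite("pics/wrist1.png",p[:,:,::-1])
E
```

```text
wrist ((-0.04783828556537628, -0.038779668509960175), (0.11787119507789612, 0.0875939130783081), 87.20927429199219) corners [[-0.09449999779462814, -0.09549999982118607], [-0.007000000216066837, -0.0997999981045723], [-0.0012000000569969416, 0.017999999225139618], [-0.08869999647140503, 0.022199999541044235]]
plate frame of fence-ish px later
scene ((-0.046535663306713104, -0.041328445076942444), (0.11657196283340454, 0.08782142400741577), 87.11090087890625) corners [[-0.093299999833107, -0.09730000048875809], [-0.00559999980032444, -0.10180000215768814], [0.0003000000142492354, 0.014700000174343586], [-0.08749999850988388, 0.019099999219179153]]
side ((0.47523388266563416, -0.23974409699440002), (0.6453763246536255, 0.0792967826128006), 79.5417709350586) corners [[0.37770000100135803, -0.5498999953269958], [0.45559999346733093, -0.564300000667572], [0.5727999806404114, 0.07039999961853027], [0.49480000138282776, 0.08479999750852585]]
```

View pics/wrist1.png

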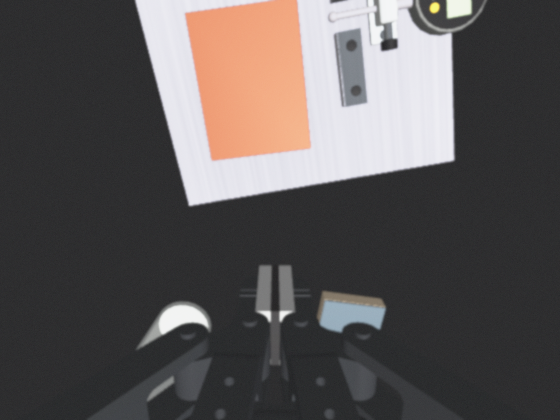

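The view is clear: the tile occupies px (187,0)-(311,160), the probe tip is at (333,16), the lower fence bar at (352,68), the beaker at (183,322) and the spare at (350,315).

| | Plate-frame x, y (mm) | Yaw |
|---|---|---|
| Tile now | (-47.5, -39) | -2.8° |
| Tile seated | (-15, 0) | 0° |

I'll press the shut fingertips on the tile's centre, world (0.560, -0.068), and drag it.

Emit:
servo_tool(
  motion=[
    [[0, -0.1, 0.5, 0, 0], [0, -0.2, 0.8, 0, 0], [0, -0.2, 0.6, -0.6, 0], [0, 0, 0.28, -0.8, 0], [0, 0, 0, -0.8, 0], [0, 0, 0, -0.8, 0], [0, 0, 0, -0.8, 0], [0, 0, 0, -0.3, 0], [0, 0, 0, 0, 0], [0, 0, 0, 0, 0]],
  ],
)

```text
t: 5.55
eef_pos: [0.5606, -0.0689, 0.0904]
tool_rot: [0.0, 0.707, 0.707, 0.001]
contact_force: [0.3, -0.1, 0.0]
gripper_width: 0.008
grasp_force: 0.0
```

Emit:
servo_tool(
  motion=[
    [[0, 0, 0, -0.25, 0], [0, 0, 0, -0.1, 0], [0, 0, 0, 0, 0], [0, 0, 0, 0, 0]],
  ],
)

```text
t: 5.95
eef_pos: [0.5599, -0.0692, 0.0755]
tool_rot: [0.0, 0.707, 0.707, 0.0]
contact_force: [-0.3, -0.3, -0.1]
gripper_width: -0.002
grasp_force: 0.0
```

Emit:
servo_tool(
  motion=[
    [[0, 0, 0, -0.05, 0], [0, 0, 0, -0.05, 0], [0, 0, 0, 0, 0], [0, 0, 0, 0, 0]],
  ],
)

```text
t: 6.35
eef_pos: [0.5601, -0.0692, 0.0721]
tool_rot: [0.0, 0.707, 0.707, 0.0]
contact_force: [-2.5, 0.6, 7.9]
gripper_width: -0.0
grasp_force: 4.0
```

Emit:
servo_tool(
  motion=[
    [[0, 0, 0, -0.04, 0], [0, 0, 0, 0, 0], [0, -0.01, 0.06, 0, 0], [0, -0.01, 0.06, 0, 0], [0, -0.01, 0.06, 0, 0], [0, -0.01, 0.06, 0, 0], [0, 0, 0, 0, 0]],
  ],
)

```text
t: 7.05
eef_pos: [0.5608, -0.0617, 0.0721]
tool_rot: [0.003, 0.708, 0.707, 0.001]
contact_force: [-0.4, -4.7, 13.7]
gripper_width: -0.002
grasp_force: 7.2
```

```bash
python3 - <<'E'
from tile import *
c=cal("wrist"); p,d=bot.read_camera("wrist"); np.savez("wrist2.npz",p=p)
m=redmask(p); print(m.sum()); 
c=cal("scene"); p,d=bot.read_camera("scene"); print(tile(c,p))
E
```

```text
33828
((-0.0442032627761364, -0.03381342440843582), (0.11746826767921448, 0.08735331147909164), 86.98306274414062)
```

Emit:
servo_tool(
  motion=[
    [[0, 0.06, 0.08, 0, 0.04], [0, 0.06, 0.08, 0, 0.04], [0, 0.06, 0.08, 0, 0.04], [0, 0.06, 0.08, 0, 0.04], [0, 0.06, 0.08, 0, 0.04], [0, 0.06, 0.08, 0, 0.04], [0, 0.06, 0.08, 0, 0.04], [0, 0.06, 0.08, 0, 0.04], [0, 0, 0, 0, 0.04], [0, 0, 0, 0, 0.04], [0, 0, 0, 0, 0]],
  ],
)

```text
t: 8.25
eef_pos: [0.5793, -0.0359, 0.0721]
tool_rot: [0.002, 0.691, 0.723, 0.001]
contact_force: [-2.6, -3.5, 17.3]
gripper_width: 0.001
grasp_force: 8.3
```

```bash
python3 - <<'E'
from tile import *
c=cal("scene"); p,d=bot.read_camera("scene"); print(tile(c,p))
b,_=bot.read_camera("wrist")
cv2.imwrite("pics/s3.png",np.hstack([cv2.resize(p[205:315,180:325],(395,300),interpolation=cv2.INTER_CUBIC),cv2.resize(b,(400,300))])[:,:,::-1])
print(bot.get_obs()["contact_force"])
E
```

```text
((-0.021667808294296265, -0.01219123974442482), (0.11835134774446487, 0.08772377669811249), 89.13008880615234)
[-2.78052889 -4.03719223 16.46150501]
```

View pics/s3.png

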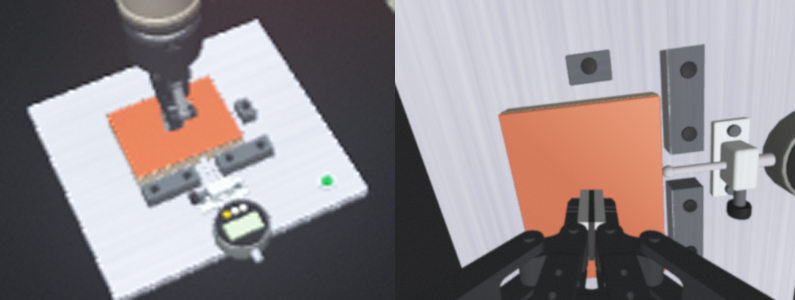

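The scene crop shows the tile just touching the probe, about 6 mm short of the fence and 10 mm short of the stop, now almost parallel to the fence. I'll keep dragging.

Emit:
servo_tool(
  motion=[
    [[0, 0.01, 0.06, 0, 0.03], [0, 0.01, 0.06, 0, 0.03], [0, 0.01, 0.06, 0, 0.03], [0, 0.01, 0.05, 0, 0.03], [0, 0, 0, 0, 0]],
  ],
)

```text
t: 8.85
eef_pos: [0.5813, -0.0272, 0.0721]
tool_rot: [0.003, 0.685, 0.728, 0.001]
contact_force: [-1.6, -4.9, 15.4]
gripper_width: -0.003
grasp_force: 7.7
```

```bash
python3 - <<'E'
from tile import *
c=cal("scene"); p,d=bot.read_camera("scene"); print(tile(c,p))
c=cal("wrist"); b,_=bot.read_camera("wrist"); cv2.imwrite("pics/w4.png",b[20:330,100:520,::-1])
print(bot.get_obs()["contact_force"])
E
```

```text
((-0.018743138760328293, -0.0031990371644496918), (0.08874676376581192, 0.12041650712490082), 0.19998109340667725)
[-0.69104767 -5.61626978 14.37603474]
```

View pics/w4.png

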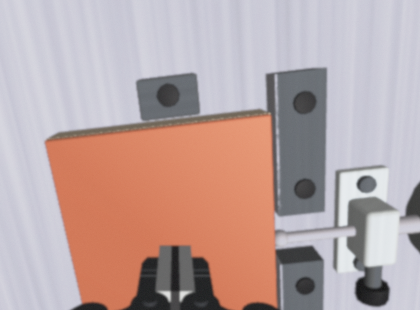

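The tile is about 2-3 mm from the stop and about 3 mm from the fence, with the probe tip in contact at crop (281,238). Next I push gently toward the stop and watch the force.

Emit:
servo_tool(
  motion=[
    [[0, -0.01, 0.05, 0, 0], [0, 0, 0.03, 0, 0], [0, 0, 0, 0, 0]],
  ],
)

```text
t: 9.25
eef_pos: [0.5811, -0.0243, 0.0721]
tool_rot: [0.003, 0.685, 0.728, 0.001]
contact_force: [-0.7, -5.2, 14.2]
gripper_width: -0.006
grasp_force: 7.2
```

Emit:
servo_tool(
  motion=[
    [[0, 0, 0.03, 0, 0], [0, 0, 0.02, 0, 0], [0, 0, 0, 0, 0]],
  ],
)

```text
t: 9.55
eef_pos: [0.5811, -0.0226, 0.0721]
tool_rot: [0.003, 0.686, 0.728, 0.001]
contact_force: [-0.5, -6.8, 14.7]
gripper_width: -0.003
grasp_force: 7.1
```

```bash
python3 - <<'E'
from tile import *
c=cal("scene"); p,d=bot.read_camera("scene"); print(tile(c,p))
b,_=bot.read_camera("wrist"); cv2.imwrite("pics/w5.png",cv2.resize(b[60:200,200:460,::-1],(780,420),interpolation=cv2.INTER_CUBIC))
print(bot.get_obs()["contact_force"])
E
```

```text
((-0.017959142103791237, -0.0009216442704200745), (0.1202913299202919, 0.08756989240646362), 89.76251220703125)
[-0.86709569 -6.77045915 15.0322927 ]
```

View pics/w5.png

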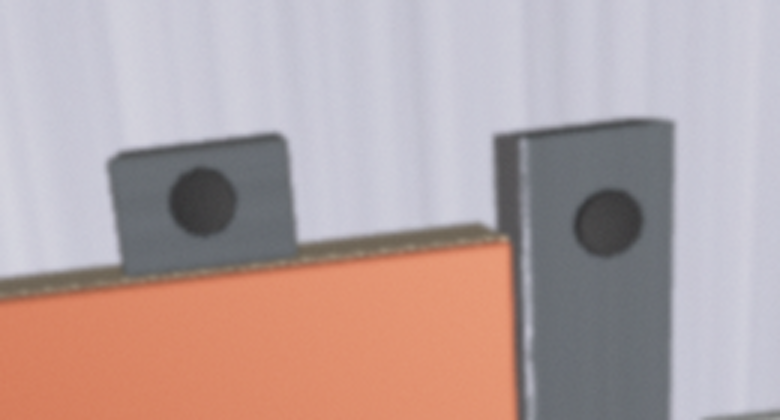

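The tile's end is now flush against the stop block at crop (210,265), with a small gap left at the fence. Now I press harder and push into the fence.

Emit:
servo_tool(
  motion=[
    [[0, 0, 0, -0.03, 0], [0, 0.02, 0, -0.03, 0], [0, 0.03, 0.01, 0, 0], [0, 0.03, 0, 0, 0], [0, 0.03, 0.01, 0, 0], [0, 0, 0, 0, 0]],
  ],
)

```text
t: 10.25
eef_pos: [0.5832, -0.0223, 0.0719]
tool_rot: [0.001, 0.686, 0.728, -0.001]
contact_force: [-15.2, -7.6, 45.0]
gripper_width: -0.001
grasp_force: 22.2
```

Emit:
servo_tool(
  motion=[
    [[0, 0, 0, 0.02, 0], [0, 0.02, 0, 0.01, 0], [0, 0.03, 0, 0, 0], [0, 0, 0, 0, 0]],
  ],
)

```text
t: 10.65
eef_pos: [0.5841, -0.0222, 0.0719]
tool_rot: [0.0, 0.686, 0.728, -0.002]
contact_force: [-14.4, -6.4, 37.2]
gripper_width: 0.005
grasp_force: 18.4
```

```bash
python3 - <<'E'
from tile import *
c=cal("scene"); p,d=bot.read_camera("scene"); print(tile(c,p))
b,_=bot.read_camera("wrist"); cv2.imwrite("pics/w6.png",cv2.resize(b[60:220,200:460,::-1],(780,480),interpolation=cv2.INTER_CUBIC))
print(bot.get_obs()["contact_force"],bot.get_obs()["eef_pos"])
E
```

```text
((-0.015249023213982582, -0.0007763467729091644), (0.1208476647734642, 0.08766628801822662), 89.99652862548828)
[-14.17696538  -6.185272    36.02706311] [ 0.58414502 -0.02216208  0.07192502]
```

View pics/w6.png

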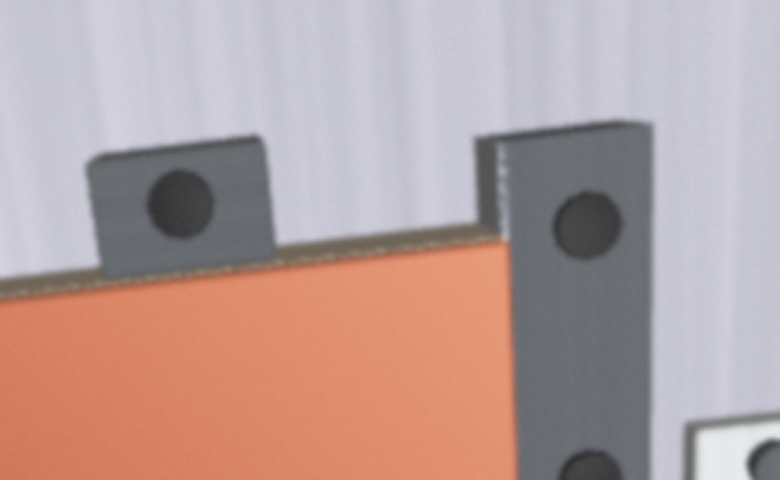

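The tile now lies along the fence and against the stop, at (-15.2, -0.8) mm in the plate frame with yaw 0.0°. I still need more push into the fence than plate friction can absorb.

Emit:
servo_tool(
  motion=[
    [[0, 0.03, 0, 0.01, 0], [0, 0.03, 0.01, 0, 0], [0, 0, 0, 0, 0], [0, 0, 0, 0, 0]],
  ],
)

```text
t: 11.15
eef_pos: [0.5844, -0.0221, 0.072]
tool_rot: [-0.001, 0.686, 0.728, -0.003]
contact_force: [-19.1, -7.7, 39.9]
gripper_width: -0.003
grasp_force: 20.1
```

Emit:
servo_tool(
  motion=[
    [[0, 0.03, 0, 0.01, 0], [0, 0.03, 0, 0.01, 0], [0, 0.02, 0.01, 0.01, 0], [0, 0, 0, 0, 0], [0, 0, 0, 0, 0]],
  ],
)

```text
t: 11.65
eef_pos: [0.5894, -0.02, 0.072]
tool_rot: [-0.0, 0.685, 0.728, -0.001]
contact_force: [-9.4, -3.6, 23.6]
gripper_width: 0.002
grasp_force: 11.4
```

The fingertips slipped on the top face, so that friction is too low for a solid margin. I'll lift off, square the tool to the gauge, and push on the tile's -x side instead, adding the downward load there.

Emit:
servo_tool(
  motion=[
    [[0, 0, 0, 0.1, 0], [0, 0, 0, 0.5, 0], [0, 0, 0, 0.4, 0.3], [0, -0.5, -0.1, 0, 0.3], [0, -0.8, -0.15, 0, 0.37], [0, -0.7, -0.15, 0, 0], [0, 0, 0, 0, 0], [0, 0, 0, 0, 0]],
  ],
)

```text
t: 12.45
eef_pos: [0.5108, -0.034, 0.1103]
tool_rot: [0.0, 0.641, 0.767, 0.0]
contact_force: [0.3, -0.2, 0.8]
gripper_width: 0.0
grasp_force: 0.0
```

```bash
python3 - <<'E'
from tile import *
c=cal("scene"); p,d=bot.read_camera("scene"); print(tile(c,p))
c=cal("wrist"); b,d=bot.read_camera("wrist"); print(tile(c,b), cv2.boxPoints(tile(c,b)))
o=bot.get_obs();print(o["contact_force"],o["eef_pos"],o["tool_rot"],plate_frame(o["eef_pos"][None,:2],O,YAW))
E
```

```text
((-0.015249023213982582, -0.0007763467729091644), (0.1208476647734642, 0.08766628801822662), 89.99652862548828)
((-0.01637464016675949, 0.0008059367537498474), (0.0901743546128273, 0.11963928490877151), 0.02095705084502697) [[-0.0614837   0.06060908]
 [-0.06143993 -0.05903019]
 [ 0.02873442 -0.05899721]
 [ 0.02869065  0.06064207]]
[ 0.70553374 -0.77243163  0.19393658] [ 0.51198763 -0.03358817  0.11038643] [5.59144456e-04 6.41005218e-01 7.67536042e-01 6.49400434e-04] [[-0.08824241  0.00318651]]
```

The tile stayed seated: (-16, 0) mm in the plate frame, yaw 0.0°, confirmed by two views. I'm lowering beside its -x side and then approaching.

Emit:
servo_tool(
  motion=[
    [[0, 0, -0.05, -0.5, 0], [0, 0, 0, -0.5, 0], [0, 0, 0, -0.29, 0], [0, 0, 0, 0, 0], [0, 0, 0, 0, 0]],
  ],
)

```text
t: 13.05
eef_pos: [0.5112, -0.0359, 0.0586]
tool_rot: [0.0, 0.641, 0.767, 0.0]
contact_force: [-0.4, 0.3, 0.7]
gripper_width: -0.0
grasp_force: 0.0
```

Emit:
servo_tool(
  motion=[
    [[0, 0.1, 0.018, 0, 0], [0, 0.1, 0.018, 0, 0], [0, 0.05, 0.009, 0, 0], [0, 0.05, 0.009, 0, 0], [0, 0, 0, 0, 0]],
  ],
)

```text
t: 13.55
eef_pos: [0.5231, -0.0337, 0.0587]
tool_rot: [0.0, 0.641, 0.767, 0.0]
contact_force: [-0.4, -0.5, 0.7]
gripper_width: -0.001
grasp_force: 0.0
```

Emit:
servo_tool(
  motion=[
    [[0, 0.04, 0.007, 0, 0], [0, 0.04, 0.007, 0, 0], [0, 0.04, 0.007, 0, 0], [0, 0, 0, 0, 0]],
  ],
)

```text
t: 13.95
eef_pos: [0.5258, -0.0333, 0.0581]
tool_rot: [-0.001, 0.641, 0.767, -0.001]
contact_force: [-4.6, -1.5, 2.6]
gripper_width: -0.002
grasp_force: 2.5
```

Contact made. Now I build up the push into the fence.

Emit:
servo_tool(
  motion=[
    [[0, 0.04, 0.007, 0, 0], [0, 0.04, 0.007, -0.01, 0], [0, 0.04, 0.007, -0.01, 0], [0, 0, 0, 0, 0], [0, 0, 0, 0, 0]],
  ],
)

```text
t: 14.45
eef_pos: [0.5261, -0.0334, 0.0562]
tool_rot: [-0.004, 0.642, 0.767, -0.004]
contact_force: [-14.0, -1.4, 7.8]
gripper_width: 0.0
grasp_force: 7.4
```

Emit:
servo_tool(
  motion=[
    [[0, 0.04, 0.007, 0.01, 0], [0, 0.04, 0.007, 0.01, 0], [0, 0.04, 0.007, 0.01, 0], [0, 0.03, 0.005, 0, 0], [0, 0, 0, 0, 0], [0, 0, 0, 0, 0]],
  ],
)

```text
t: 15.05
eef_pos: [0.5265, -0.0333, 0.0563]
tool_rot: [-0.008, 0.642, 0.767, -0.008]
contact_force: [-27.4, -3.8, 14.1]
gripper_width: -0.001
grasp_force: 13.7
```

Emit:
servo_tool(
  motion=[
    [[0, 0, 0, 0, 0], [0, 0, 0, 0, 0], [0, 0, 0, 0, 0], [0, 0, 0, 0, 0], [0, 0, 0, 0, 0]],
  ],
)

```text
t: 15.55
eef_pos: [0.5265, -0.0333, 0.0563]
tool_rot: [-0.008, 0.642, 0.767, -0.008]
contact_force: [-25.7, -4.3, 14.9]
gripper_width: -0.0
grasp_force: 13.7
```

```bash
python3 - <<'E'
from tile import *
c=cal("scene"); p,d=bot.read_camera("scene"); print(tile(c,p))
c=cal("wrist"); b,d=bot.read_camera("wrist"); print(tile(c,b)); X=cloud(c,d)
m=cv2.erode(redmask(b).astype(np.uint8),np.ones((7,7)))>0
P=X[m]; A=np.c_[P[:,:2],np.ones(len(P))]; k=np.linalg.lstsq(A,P[:,2],rcond=None)[0]; print("tilt",k[:2],"z",P[:,2].mean())
cv2.imwrite("pics/end.png",np.hstack([cv2.resize(p[205:315,180:325],(395,300),interpolation=cv2.INTER_CUBIC),cv2.resize(b,(400,300))])[:,:,::-1])
o=bot.get_obs();print(o["contact_force"],o["eef_pos"])
E
```

```text
((-0.016277862712740898, -0.0007762834429740906), (0.1208476647734642, 0.08972396701574326), 89.99652862548828)
((-0.01632797345519066, 0.006065439432859421), (0.09011297672986984, 0.10905218124389648), 0.03569447994232178)
tilt [-0.04267369  0.03343232] z 0.051104168495860525
[-27.30474535  -3.9884071   15.56187423] [ 0.52647352 -0.03335479  0.0562573 ]
```

View pics/end.png

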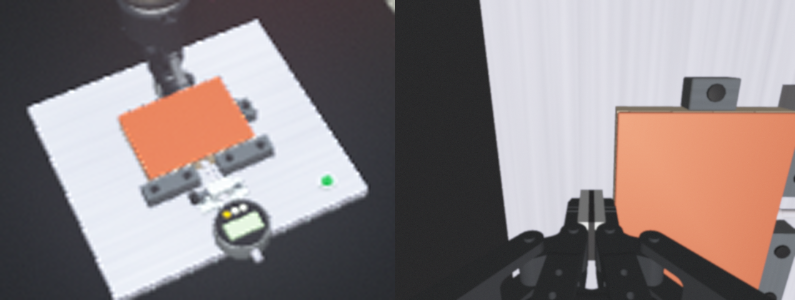

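The tile is against the fence and the stop, but the wrist depth suggests a tilt. I'll compare it with the plate's own plane before handing in.

```bash
python3 - <<'E'
from tile import *
def fit(P):
    for _ in range(3):
        A=np.c_[P[:,:2],np.ones(len(P))]; k=np.linalg.lstsq(A,P[:,2],rcond=None)[0]; r=P[:,2]-A@k; P=P[abs(r)<2.5*r.std()+1e-6]
    return k[:2].round(4),r.std().round(4),P[:,2].mean().round(4),len(P)
for n in ["wrist","scene"]:
    c=cal(n); b,d=bot.read_camera(n); X=cloud(c,d)
    m=cv2.erode(redmask(b).astype(np.uint8),np.ones((7,7)))>0
    print(n,"tile",fit(X[m]))
    q=plate_frame(X[...,:2].reshape(-1,2),O,YAW).reshape(420,560,2)
    pm=(abs(q[...,0]+.05)<.07)&(q[...,1]>.085)&(q[...,1]<.13)&(abs(X[...,2]-.03)<.012)
    print(n,"plate",fit(X[pm]))
E
```

```text
wrist tile (array([-0.0007, -0.0006]), np.float64(0.0005), np.float64(0.0506), 42565)
wrist plate (array([ 0.    , -0.0028]), np.float64(0.0006), np.float64(0.0306), 31372)
scene tile (array([0.0102, 0.0028]), np.float64(0.0019), np.float64(0.0501), 565)
scene plate (array([ 0.0012, -0.0041]), np.float64(0.002), np.float64(0.03), 524)
```

The tilt came from outlier points: the tile is flat to within 1 mrad and 20 mm above the plate. Forces are steady at about 27 N into the fence and about 15 N down, so I'm handing in.

```bash
python3 -c "
from station import bot
print(bot.hand_in())"
```

```text
the job is handed in; nothing more can be done
None
```

I pressed and released the zero button, then slid the tile against the stop and fence and handed the job in with it held there, pushed about 27 N into the fence and 15 N down; no verdict came back.

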